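# Setting up the sink to scrub potatoes

## Robot

A 6-joint arm with a two-finger parallel gripper is mounted at the origin on the work surface. World frame = base frame: x ahead of the robot, y to its left, z up, the work surface at z = 0. Lengths are in mm, angles in rad, forces in N, time in s.
With the tool pointing down it reaches from about 400 to 925 mm from the base axis. Payload 12.5 kg.
Tool frame: the origin (TCP) lies at the centre of the arm's flange, where the gripper is bolted on; the fingertips stand 190 mm ahead of it and the grasp point (between the pads) lies 171 mm ahead of it; z points along the fingers, y is the line along which they close (so a half turn about z gives the same grasp; the last joint's range is limited). The gripper opens to 95 mm and grips with 3 to 60 N. Pads are 20 mm wide; open, the fingers measure 119 mm over their backs; the gripper's body (75 mm by 180 mm) begins 59 mm behind the grasp point.
Start: joints at [1.175, 0.491, 1.559, -0, 1.092, -0.106], TCP at [178.576, 598.945, 404.761] pointing down, gripper open.
Joint ranges: [-3.1, 3.1], [-0.84, 2.19], [0.05, 2.79], [-1.13, 4.28], [0.06, 2.93], [-2.69, 2.69]. Speed limits (rad/s): [2.22, 2.22, 2.79, 3.14, 3.14, 3.14].

## Interface

Orientations are given as [roll, pitch, yaw] about the fixed x, y, z axes, in that order (R = Rz(yaw) Ry(pitch) Rx(roll)).
In Python, from cell import env, read_camera, search_frame, cut_out gives the robot as it stands. The module is installed in compiled form; this text tells all that it offers.
- The arm moves only by the tool move_arm, never from a script. Its argument "commands" is a list of rows, each a list of 3 entries, a list of its own where there are three numbers: the shift along the world's x, y, z normalised to -1 to 1, where 1 is 0.03 m, then the turn about the world's z normalised to -1 to 1, where 1 is 0.08 rad, then the opening, from -1 (shut) to 1 (fully open), so that 0 is half open. A call has 1 to 20 rows; each row shifts and turns the commanded pose from where the row before left it; what a row does not reach is not made up. A row lasts 1/12 s, in which the tool goes at most 41.7 mm and 7.16 degrees, less where a joint would pass 70% of its speed; a pose out of reach is approached as far as the arm can. A call with a number of a shift or a turn outside -1 to 1 is refused whole. A call with a gripper value outside its range is refused whole. The fingers move at their own pace and stop on an object; the grip force is fixed at half the most. Time passes only in rows, so rows that do not move let the fingers close. It gives the time, the measured TCP pose, the force, the opening and the grip force at its end, in the units of the state.
- env.state(): the state, without advancing time (a new reading comes with each control period).
- read_camera(name): name is "scene" or "top" or "wrist"; returns a dict with "image" (420x560x3 uint8, red, green, blue), "fx", "fy", "cx", "cy" (pixels), "D" ([k1, k2, p1, p2, k3] as OpenCV has them; the pictures are not rectified), "rvec" (rotation vector, rad) and "tvec" (3), from world to camera coordinates, as OpenCV has them. Camera axes: x right, y down, z forward; pixel columns grow to the right and rows downward; lengths in mm; the calibration is good to about 2 mm. A picture is of the moment at which its call begins. There is no depth.
- env.job_done(): hands the job in; it is judged then, once.
Trained networks look in a picture, given as the dict that the camera call returned (one of the last four; its "shot" number tells which), for a name from the list of things; names that differ only in an ending like _2 or _b are one class to them, and where a whole thing is asked for, a point or a joint stands for the part that bears it (a point fixed in the world has none). Each returns a list of dicts, best first, with "confidence" (0 to 1); they miss things now and then, are a little off and sometimes report something else, mostly with a low value. They report only what shows in the picture. A call takes as long as a camera call.
- search_frame(thing, picture): "at" ([column, row] in pixels, amid what is visible of it).
- cut_out(thing, picture): "region" (420x560 bool, what is visible of it) and "at" ([column, row] in pixels, amid what is visible of it).
The state is a dict: "t": time; "joints": joint angles; "qvel": joint speeds; "tau": joint torques, N m; "eef_pos": TCP position; "tcp_rot": TCP orientation; "ft_force": force on the tool from outside, world axes, zero at the start; "moment": the same for the moment, N m; "opening": opening from 0.0 (shut) to 1.0 (fully open); "grip_force": force on a finger pad.
Only numpy, scipy, OpenCV 4.12 (cv2) and the standard library are available. Lean on these libraries where they do the work, as an engineer would, in place of code of your own. Each camera call takes 0.05 s, during which the arm holds its last target. There are 200 camera calls.

## Task

Get the potatoes ready for scrubbing: first lift the red colander off the clip rail, pulling it straight up past its sprung catch, and stand it in the sink bowl below the lip of the potato bin; then rock the heavy bin forward on its front bottom edge, never lifting that edge off the worktop, until its potatoes have rolled out, see that they all end up in the colander, and rock the bin back upright where it stood. Also lift off every brush caddy hanging on the rail and stand it upright on the drying mat, and put each loose potato in the colander too. Leave the other kitchen things alone.

Things in the scene. Friction and masses are not known exactly. Their poses are not given: they have to be found in the camera images.
- rail: Aluminium clip rail, fixed: a strip 500 mm long (y), 10 mm thick (x), 50 mm tall, its top 190 mm above the worktop, on two posts at the back of the sink. Things hang on its -x side, upright, their x and y along the rail's: the colander in the middle, caddies at y = -165 and +165 mm. Origin: on the worktop under the strip's centre; z up.
- rail_mid (a point): Middle of the top of the rail strip. Hung things hook over it from above; a sprung white roller in the strip's front face sits in a window in each hook's plate. A thing lifts 2 mm freely, then takes 7 to 15 N straight up until the roller snaps out; after 25 mm of lift it is clear of the strip and comes away towards the rail's -x.
- colander: Red open colander, 170 (x) by 190 (y) mm, walls 92 mm tall and 5 mm thick, about 0.28 kg, hung on the rail by a hook on its +x side that reaches to x = +109 mm. Origin: centre of its underside; z up.
- colander_tab (a point): The grip tab on top of the colander's hook, an upright plate 36 mm wide (y), 12 mm thick (x) and 40 mm tall (106 to 146 mm above the base), to be pinched between fingers that close along x. This point: its centre, 126 mm above the base. Colander frame x = +97.5 mm, y = 0.
- caddy0: Blue brush caddy, an open cup 56 (x) by 60 (y) mm, 95 mm tall, 0.14 kg, hung on the rail by a hook on its +x side that reaches to x = +52 mm; grip tab like the colander's, centre at x = +40.5 mm, y = 0, 126 mm above the base. None if there is none. Origin: centre of its underside; z up.
- caddy1: Cream brush caddy, same shape, tab and sizes as the blue one. None if there is none. Origin: centre of its underside; z up.
- sink_in (a point): Centre of the floor of the steel sink bowl let into the worktop: a straight-sided opening 320 mm (world x) by 340 mm (world y), 170 mm deep, fixed, sides along the world axes. The potato bin stands at its +y brink.
- bin: Cream enamelled potato bin with a hopper front, about 2.6 kg empty, free-standing at the sink's brink, front to the sink. Foot 150 (x) by 164 (y) mm; front wall leans out 45 degrees from 25 mm above the foot's front edge to the lip; back and sides 200 mm tall; slippery inside: potatoes roll out at 65 to 80 degrees of rock. Origin: centre of its underside; z up; front towards -x.
- bin_foot (a point): Middle of the bin's front bottom edge, on which it rocks (bin frame x = -75 mm, z = 0), 4 to 14 mm from the sink's brink. The bin balances at roughly 55 to 60 degrees of rock; beyond that it must be held back. The pouring lip lies at bin frame x = -156 mm, z = 106 mm (wall 7 mm thick).
- bin_handle (a point): Centre of the bin's wooden handle bar: round, 16 mm thick, along the bin's y, 116 mm free length, above the back wall (bin frame x = +71 mm, z = 250 mm), 42 mm clear below it. About 7 N here starts the rocking; the bar may turn between the fingers.
- mat: Teal drying mat, 170 (x) by 200 (y) mm, 6 mm thick, fixed on the drainer right of the sink. Origin: centre of its underside.
- potato0: Brown potato, 72 mm long (its x axis), 60 mm wide (y) and 44 mm thick (z), flattish, 0.11 kg; origin at its centre. None if there is none. At the start it lies in the bin.
- potato1: Brown potato, 72 mm long (its x axis), 60 mm wide (y) and 44 mm thick (z), flattish, 0.11 kg; origin at its centre. None if there is none. At the start it lies in the bin.
- potato2: Brown potato, 72 mm long (its x axis), 60 mm wide (y) and 44 mm thick (z), flattish, 0.11 kg; origin at its centre. None if there is none. At the start it lies in the bin.
- potato3: Brown potato, 72 mm long (its x axis), 60 mm wide (y) and 44 mm thick (z), flattish, 0.11 kg; origin at its centre. None if there is none. At the start it lies loose on the drainer or worktop right of the sink.
- potato4: Brown potato, 72 mm long (its x axis), 60 mm wide (y) and 44 mm thick (z), flattish, 0.11 kg; origin at its centre. None if there is none. At the start it lies loose on the drainer or worktop right of the sink.
- potato5: Brown potato, 72 mm long (its x axis), 60 mm wide (y) and 44 mm thick (z), flattish, 0.11 kg; origin at its centre. None if there is none. At the start it lies loose on the drainer or worktop right of the sink.
- soap: Green washing-up liquid bottle, 60 mm across, 190 mm tall; stands on the worktop, to be left alone. Origin: centre of its underside.
- mug: Blue mug, 80 mm across, 90 mm tall; stands on the worktop, to be left alone. Origin: centre of its underside.
- jar: Amber glass jar with a steel lid, 84 mm across, 130 mm tall; stands on the worktop, to be left alone. Origin: centre of its underside.
- can: Steel food can, 74 mm across, 110 mm tall; stands on the worktop, to be left alone. Origin: centre of its underside.
- sponge: Yellow sponge, 70 x 110 x 30 mm; stands on the worktop, to be left alone. Origin: centre of its underside.
- mill: Dark wooden pepper mill, 56 mm across, 158 mm tall; stands on the worktop, to be left alone. Origin: centre of its underside.

How it is judged (in metres and radians):
On the way, in this order (a step that is already met when the one before it is completed fails the run):
1. the colander is off the rail and stands level on the floor of the sink bowl, let go (height (world z) of colander below -0.155 m and angle between colander's own z axis and vertical below 0.12 rad and linear speed of colander below 0.03 m/s and not (contact force between colander and the fingers above 0.3 N)), for 0.2 s.
2. then the bin is rocked forward on its front edge by more than 57 degrees (angle between bin's own z axis and vertical above 1 rad), for 0.2 s.
At the end, for the whole second after the job is handed in: Colander on the sink floor, level within 0.12 rad; every potato at rest in it (centre inside its outline, under 130 mm up); every caddy on the mat (base centre within it), upright within 0.12 rad; bin flat on the worktop, upright within 0.06 rad and within 50 mm of where it began (height (world z) of colander below -0.155 m and angle between each of colander, caddy0, caddy1's own z axis and vertical below 0.12 rad and linear speed of each of colander, caddy0, caddy1 below 0.03 m/s and x of potato0 in the frame of colander between -0.085 and 0.085 m and y of potato0 in the frame of colander between -0.095 and 0.095 m and z of potato0 in the frame of colander between 0.005 and 0.13 m and linear speed of each of potato0, potato1, potato2, potato3, potato4, potato5 below 0.05 m/s and x of potato1 in the frame of colander between -0.085 and 0.085 m and y of potato1 in the frame of colander between -0.095 and 0.095 m and z of potato1 in the frame of colander between 0.005 and 0.13 m and x of potato2 in the frame of colander between -0.085 and 0.085 m and y of potato2 in the frame of colander between -0.095 and 0.095 m and z of potato2 in the frame of colander between 0.005 and 0.13 m and x of potato3 in the frame of colander between -0.085 and 0.085 m and y of potato3 in the frame of colander between -0.095 and 0.095 m and z of potato3 in the frame of colander between 0.005 and 0.13 m and x of potato4 in the frame of colander between -0.085 and 0.085 m and y of potato4 in the frame of colander between -0.095 and 0.095 m and z of potato4 in the frame of colander between 0.005 and 0.13 m and x of potato5 in the frame of colander between -0.085 and 0.085 m and y of potato5 in the frame of colander between -0.095 and 0.095 m and z of potato5 in the frame of colander between 0.005 and 0.13 m and x of caddy0 in the frame of mat between -0.085 and 0.085 m and y of caddy0 in the frame of mat between -0.1 and 0.1 m and z of each of caddy0, caddy1 in the frame of mat below 0.015 m and x of caddy1 in the frame of mat between -0.085 and 0.085 m and y of caddy1 in the frame of mat between -0.1 and 0.1 m and angle between bin's own z axis and vertical below 0.06 rad and distance of bin from where it was at the start of the episode below 0.05 m and linear speed of bin below 0.02 m/s and height (world z) of bin below 0.006 m); the robot touches nothing.
It fails at once if the bin's front bottom edge is lifted more than 30 mm off the worktop (height (world z) of bin_foot above 0.03 m).
It fails at once if a bystander (soap, mug, jar, can, sponge, mill) is pushed more than 50 mm or knocked over (distance of any of soap, mug, jar, can, sponge, mill from where it was at the start of the episode above 0.05 m or angle between any of soap, mug, jar, can, sponge, mill's own z axis and vertical above 0.6 rad).
Of caddy0, caddy1 only 1 to 2 are there at a start; the rules pass over those that are not, and their reading is None.
Of potato0, potato1, potato2 only 2 to 3 are there at a start; the rules pass over those that are not, and their reading is None.
Of potato3, potato4, potato5 only 2 to 3 are there at a start; the rules pass over those that are not, and their reading is None.
At some moment in a run one of colander may be knocked a few centimetres aside while the robot is not near it.
It also fails if it takes over 210 s, if anything falls off the work surface, if the arm or the gripper's body presses on something with over 40 N, if the wrist force passes 120 N, or if a joint passes its speed limit or range.

## Working session

There is one attempt and no reset: what is moved stays moved. The work goes in short steps, Python scripts to look and compute and a tool call to move; the robot and the scene stay as the last step left them, time stands still between calls to the robot, and variables do not carry over. Pictures are saved under pics/ and viewed, at most 14 in all, crops included, and the job is handed in when it is done.

Besides the shell and the picture viewer there is one more tool, called after "Call:" by a JSON object that holds its "op" and its "data". move_arm: Moves the arm, as the interface text tells. Its arguments: {"type":"object","properties":{"commands":{"type":"array","items":{"type":"array"}}},"required":["commands"]}

```bash
mkdir -p pics; cat > h.py <<'E'
import numpy as np, cv2
from cell import env, read_camera, search_frame, cut_out
def save(c,n,crop=None):
    im=c["image"][:,:,::-1]
    cv2.imwrite(f"pics/{n}.png",cv2.resize(im if crop is None else im[crop[1]:crop[3],crop[0]:crop[2]],(800,600)))
def K(c): return np.array([[c["fx"],0,c["cx"]],[0,c["fy"],c["cy"]],[0,0,1.]])
def ray(c,p):
    n=cv2.undistortPoints(np.array([[p]],float),K(c),np.array(c["D"],float))[0,0]
    R=cv2.Rodrigues(np.array(c["rvec"],float))[0]; t=np.array(c["tvec"],float).ravel()
    return -R.T@t, R.T@np.array([n[0],n[1],1.])
def at_z(c,p,z):
    o,d=ray(c,p); return o+d*(z-o[2])/d[2]
def tri(cs,ps):
    A=np.zeros((3,3));b=np.zeros(3)
    for c,p in zip(cs,ps):
        o,d=ray(c,p);d=d/np.linalg.norm(d);M=np.eye(3)-np.outer(d,d);A+=M;b+=M@o
    return np.linalg.solve(A,b)
def proj(c,X):
    return cv2.projectPoints(np.array(X,float).reshape(-1,1,3),np.array(c["rvec"],float),np.array(c["tvec"],float),K(c),np.array(c["D"],float))[0].reshape(-1,2)
E
python3 - <<'E'
from h import *
s=read_camera("scene");t=read_camera("top")
save(s,"s0");save(t,"t0")
for n,c in(("s",s),("t",t)):
    o,_=ray(c,(280,210));print(n,"cam",o.round())
for k in "rail rail_mid colander colander_tab caddy0 caddy1 sink_in bin bin_foot bin_handle mat potato0 soap mug jar can sponge mill".split():
    r=[search_frame(k,c) for c in (s,t)]
    print(k,[[(np.round(x["at"]).tolist(),round(x["confidence"],2)) for x in q] for q in r], [np.round(at_z(t,x["at"],0)[:2]).tolist() for x in r[1]], tri([s,t],[r[0][0]["at"],r[1][0]["at"]]).round() if r[0] and r[1] else '')
st=env.state();print(st["eef_pos"],st["tcp_rot"],st["opening"])
E
```

```text
s cam [1270. -320. 1214.]
t cam [ 324.  -27. 1254.]
rail [[([277.0, 238.0], 0.71), ([256.0, 283.0], 0.18)], [([309.0, 158.0], 0.64)]] [[712.0, -108.0]] [671. -77. 159.]
rail_mid [[([163.0, 264.0], 0.68), ([284.0, 238.0], 0.66)], [([308.0, 156.0], 0.59)]] [[719.0, -105.0]] [ 663. -246.  194.]
colander [[([282.0, 210.0], 0.67)], [([277.0, 183.0], 0.91), ([160.0, 259.0], 0.53)]] [[633.0, -8.0], [406.0, 349.0]] [593.  -7. 170.]
colander_tab [[([282.0, 212.0], 0.89)], [([181.0, 243.0], 0.7), ([274.0, 190.0], 0.56), ([358.0, 204.0], 0.55)]] [[451.0, 288.0], [613.0, 4.0], [564.0, -254.0]] [446. 184. -57.]
caddy0 [[([338.0, 208.0], 0.69)], [([214.0, 166.0], 0.8)]] [[692.0, 188.0]] [647. 166. 161.]
caddy1 [[([338.0, 208.0], 0.69)], [([214.0, 166.0], 0.8)]] [[692.0, 188.0]] [647. 166. 161.]
sink_in [[([247.0, 255.0], 0.71), ([160.0, 266.0], 0.63), ([338.0, 162.0], 0.17)], [([376.0, 138.0], 0.73), ([277.0, 277.0], 0.71)]] [[776.0, -320.0], [347.0, -4.0]] [ 714. -219.  223.]
bin [[([341.0, 165.0], 0.57)], [([181.0, 242.0], 0.98), ([323.0, 146.0], 0.74)]] [[456.0, 288.0], [750.0, -152.0]] [450. 2
[... 951 characters left out ...]
, -556.0]] [ 381. -528.   64.]
jar [[([340.0, 158.0], 0.75), ([394.0, 161.0], 0.61), ([115.0, 227.0], 0.59)], [([94.0, 235.0], 0.93), ([179.0, 243.0], 0.21)]] [[482.0, 552.0], [453.0, 292.0]] [446. 375. 175.]
can [[([394.0, 190.0], 0.92)], [([122.0, 190.0], 0.87)]] [[621.0, 475.0]] [603. 443.  75.]
sponge [[([255.0, 284.0], 0.59), ([339.0, 163.0], 0.31)], [([323.0, 144.0], 0.8), ([386.0, 210.0], 0.64)]] [[757.0, -155.0], [545.0, -340.0]] [ 745. -153.   34.]
mill [[([374.0, 140.0], 0.57)], [([106.0, 269.0], 0.7), ([413.0, 206.0], 0.48)]] [[379.0, 510.0], [556.0, -422.0]] [377. 474. 103.]
[178.58146676 598.95013215 404.7522387 ] [3.14148797e+00 3.48065633e-05 2.85182814e+00] 0.9986655278115713
```

View pics/s0.png

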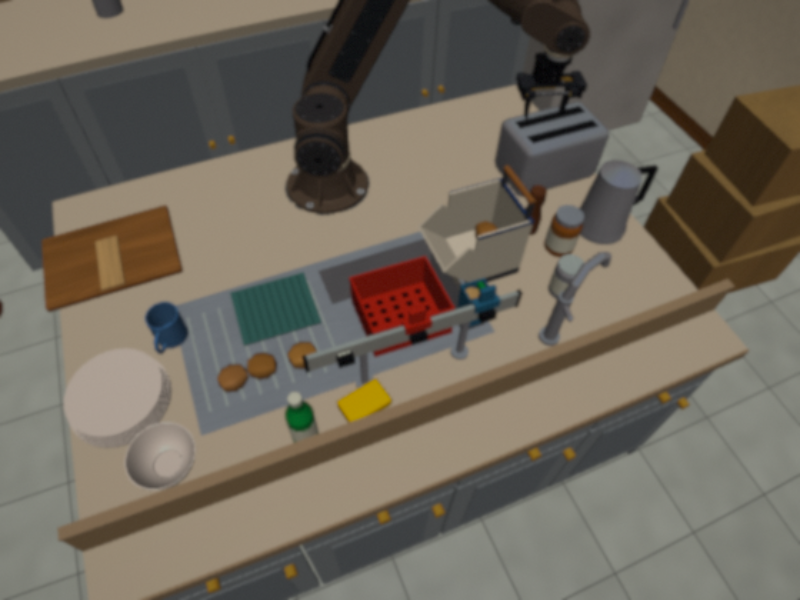

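View pics/t0.png

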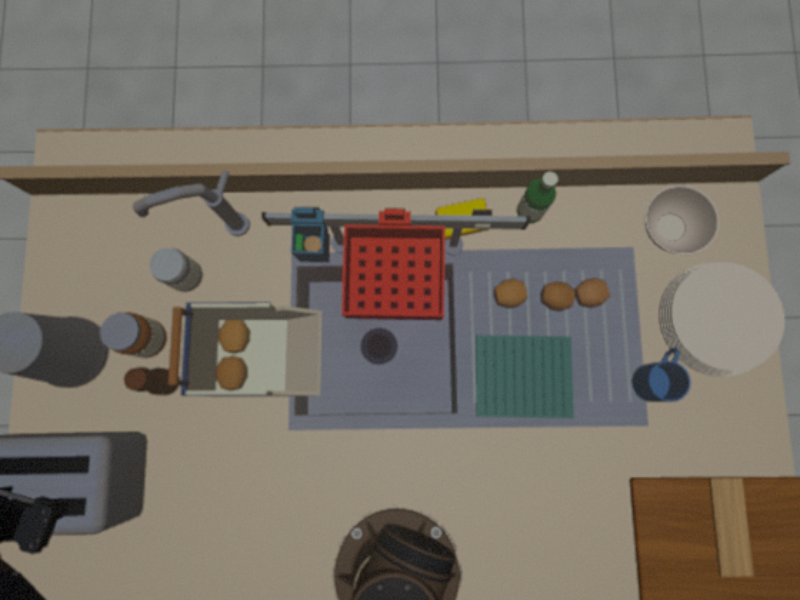

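The top view (800-px scale) shows the following:
- The red colander tab is at (395,216), and the blue caddy is at (310,235). The second hook place is empty.
- The bin handle is at (176,346), with two potatoes in the bin at (233,335) and (231,373).
- The loose potatoes are at (510,292), (558,295) and (592,291). The mat centre is at (524,376).

In the scene view the tab is at (418,320).

```bash
python3 - <<'E'
from h import *
s=read_camera("scene");t=read_camera("top")
k=560/800
def T(x,y,z): return at_z(t,(x*k,y*k),z)[:2].round(1)
a=T(265,217,190);b=T(527,222,190);print("rail",a,b,(a+b)/2,np.linalg.norm(a-b),"dir",np.degrees(np.arctan2(-(a-b)[0],(a-b)[1])))
print("tab",tri([s,t],[(418*k,320*k),(395*k,216*k)]))
print("caddytab",tri([s,t],[(486*k,305*k),(308*k,214*k)]))
print("handle",T(178,308,258),T(175,384,258), tri([s,t],[(516*k,184*k),(176*k,346*k)]))
print("lip",T(321,309,106),T(321,396,106),"back",T(186,304,200),T(184,394,200))
print("sinkfloor",T(308,281,-170),T(308,415,-170),T(452,413,-170),"top",T(290,264,0),T(290,427,0),T(455,418,0),T(455,265,0))
print("mat",T(475,335,6),T(570,335,6),T(573,417,6),T(476,418,6),T(524,376,6))
hsv=cv2.cvtColor(t["image"],cv2.COLOR_RGB2HSV)
for p in ((510,292),(558,295),(592,291)):print("pot",T(*p,22))
for r in cut_out("potato0",t):
    ys,xs=np.nonzero(r["region"]);m=np.array([at_z(t,q,15)[:2] for q in zip(xs,ys)])
    w,v=np.linalg.eigh(np.cov(m.T));print(r["confidence"],m.mean(0).round(1),(4*np.sqrt(w)).round(),"long axis deg",np.degrees(np.arctan2(v[1,1],v[0,1])).round())
for n in("soap","jar","mill","mug"):
    q=search_frame(n,t)[0];print(n,at_z(t,q["at"],80)[:2].round())
E
```

```text
rail [676.9 233.4] [ 658.1 -254.8] [667.5 -10.7] 488.5618486947175 dir -2.205302493710602
tab [672.89815728  -6.2666552  199.09029688]
caddytab [684.17133001 155.76969179 183.73248878]
handle [495.1 361.7] [366.3 360.4] [430.57564278 364.10857763 251.76303567]
lip [514.6 139.4] [345.4 138. ] back [512.1 370.3] [351.  366.2]
sinkfloor [630.7 212. ] [306.6 208.1] [ 306.6 -132.5] top [632.6 223.1] [284.8 217.2] [ 298.4 -125.8] [ 624.2 -135.5]
mat [ 470.2 -172.7] [ 467.2 -372. ] [ 297.8 -367.4] [ 298.  -168.6] [ 382.7 -271.5]
pot [ 558.4 -247.6]
pot [ 550.3 -347.7]
pot [ 557.6 -419.1]
0.93 [ 555.2 -418.2] [59. 77.] long axis deg 115.0
0.92 [ 550.9 -346.5] [65. 74.] long axis deg 89.0
0.89 [476.4 336.2] [64. 75.] long axis deg -167.0
0.65 [399.1 338.5] [71. 74.] long axis deg -164.0
0.61 [ 559.4 -248.9] [63. 76.] long axis deg 117.0
soap [ 746. -290.]
jar [ 381. -246.]
mill [382. 488.]
mug [400. 326.]
```

Call:
{"op": "move_arm", "data": {"commands": [[[0, 0, 0.95], 0, 1], [[0, 0, 0.95], 0, 1], [[0, 0, 0.95], 0, 1]]}}

```text
t: 2.5
eef_pos: [178.6, 598.9, 491.1]
tcp_rot: [-3.141, -0.0, 2.852]
ft_force: [0.1, 0.1, -0.0]
opening: 1.001
grip_force: 0.0
```

Call:
{"op": "move_arm", "data": {"commands": [[[0.8, -1, 0], -0.82, 1], [[0.8, -1, 0], -0.82, 1], [[0.8, -1, 0], -0.82, 1], [[0.8, -1, 0], -0.82, 1], [[0.8, -1, 0], -0.82, 1], [[0.8, -1, 0], -0.82, 1], [[0.8, -1, 0], -0.82, 1], [[0.8, -1, 0], -0.82, 1], [[0.8, -1, 0], -0.82, 1], [[0.8, -1, 0], -0.82, 1], [[0.8, -1, 0], -0.82, 1], [[0.8, -1, 0], -0.82, 1], [[0.8, -1, 0], -0.82, 1], [[0.8, -1, 0], -0.82, 1], [[0.8, -1, 0], -0.82, 1], [[0.8, -1, 0], -0.82, 1], [[0.8, -1, 0], -0.82, 1], [[0.8, -1, 0], -0.82, 1], [[0.8, -1, 0], -0.82, 1], [[0.6, -0.3, 0], -0.82, 1]]}}

```text
t: 4.17
eef_pos: [654.0, 16.0, 490.0]
tcp_rot: [3.141, 0.001, 1.534]
ft_force: [-0.5, -0.0, -0.2]
opening: 1.0
grip_force: 0.0
```

```bash
python3 - <<'E'
from h import *
w=read_camera("wrist");save(w,"w1")
st=env.state();print(st["eef_pos"],st["tcp_rot"],st["ft_force"])
print("cam",ray(w,(280,210))[0])
print("gp@tab", proj(w,[[668,-9,200]]))
for n in("colander_tab","rail_mid"):print([(x["at"],x["confidence"],at_z(w,x["at"],220)) for x in search_frame(n,w)])
E
```

```text
[656.00754644  15.86197486 489.30949546] [3.14111249e+00 6.60773640e-04 1.52801253e+00] [-1.21668027 -1.46037029 -1.51601874]
cam [657.09997256  97.346785   469.74903755]
gp@tab [[294.716736   237.23869032]]
[([201.5, 204.7], 0.81, array([601.39044743,  25.98909635, 220.        ]))]
[([301.2, 152.7], 0.84, array([672.92838696,  60.42060117, 220.        ])), ([216.5, 354.6], 0.65, array([ 600.64070941, -103.24589068,  220.        ]))]
```

View pics/w1.png

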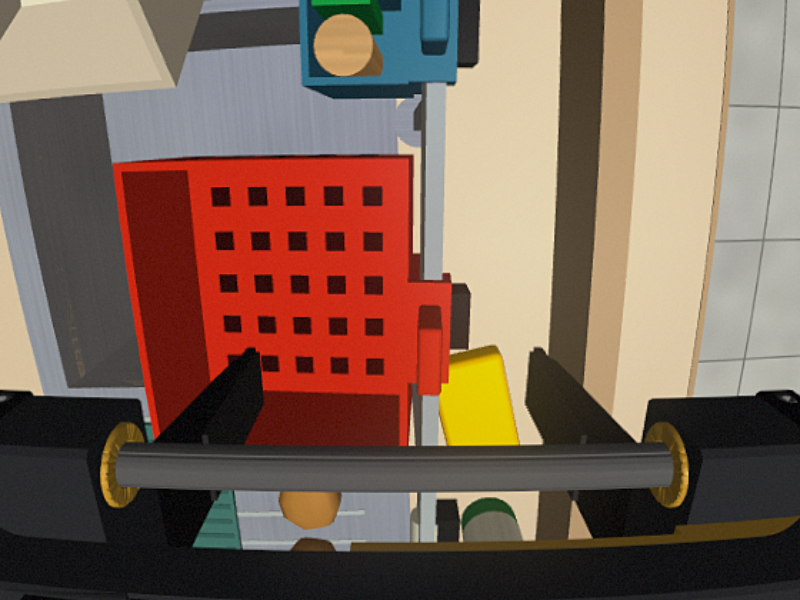

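The wrist view shows the tab's top face centred at (429,364) in the 800-px picture. The rail runs up and down at x≈430, and the caddy tab is at (435,15).

```bash
python3 - <<'E'
from h import *
w=read_camera("wrist");t=read_camera("top");s=read_camera("scene");k=.7
print(w["fx"])
for a,b in(((429,364),(395,211)),):
    print(tri([w,t],[(a[0]*k,a[1]*k),(b[0]*k,b[1]*k)]))
P=[at_z(w,(429*k,364*k),z) for z in (200,210,220,230,240)];print(np.round(P,1))
print(proj(t,P)/k, proj(s,P)/k)
for z in(200,220,240):
  print(z,np.ptp([at_z(w,(x*k,y*k),z) for x,y in((418,333),(440,394))],axis=0))
# rail edges
for z in (190,):print([at_z(w,(x*k,y*k),z).round(1) for x,y in((423,100),(445,100),(422,270),(442,270),(420,435),(436,520))])
cv2.imwrite("pics/t1.png",cv2.resize(t["image"][130:190,190:350,::-1],(800,300),interpolation=cv2.INTER_CUBIC))
E
```

```text
366.9335797997779
[670.89186143  -9.96675003 225.79368788]
[[671.2 -20.7 200. ]
 [670.7 -16.2 210. ]
 [670.1 -11.7 220. ]
 [669.5  -7.3 230. ]
 [669.   -2.8 240. ]]
[[400.74958865 215.88337534]
 [398.24508384 214.49801528]
 [395.69445933 213.08702439]
 [393.09641908 211.64967909]
 [390.44961762 210.18522809]] [[409.56979271 321.50539124]
 [411.59928677 318.0193721 ]
 [413.65163442 314.49370202]
 [415.72717971 310.92777651]
 [417.82627245 307.32098072]]
200 [11.9208973  37.58358149  0.        ]
220 [11.03523604 34.79131502  0.        ]
240 [10.14957479 31.99904855  0.        ]
[array([670.7, 119.7, 190. ]), array([681.9, 119.4, 190. ]), array([668.6,  30.9, 190. ]), array([679.6,  30.6, 190. ]), array([665.9, -72.3, 190. ]), array([ 675.4, -136.8,  190. ])]
```

View pics/t1.png

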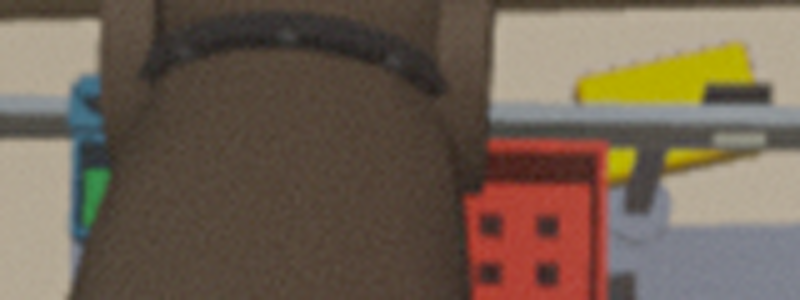

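Call:
{"op": "move_arm", "data": {"commands": [[[0.12, -0.2, -0.85], 0, 1], [[0.12, -0.2, -0.85], 0, 1], [[0.12, -0.2, -0.85], 0, 1], [[0.12, -0.2, -0.85], 0, 1], [[0, 0, 0], 0, 1], [[0, 0, 0], 0, 0], [[0, 0, 0], 0, -0.5], [[0, 0, 0], 0, -1], [[0, 0, 0], 0, -1], [[0, 0, 0], 0, -1], [[0, 0, 0], 0, -1], [[0, 0, 0], 0, -1], [[0, 0, 0], 0, -1]]}}

```text
t: 5.55
eef_pos: [666.9, -4.0, 388.4]
tcp_rot: [3.141, 0.0, 1.54]
ft_force: [0.5, -0.4, 0.4]
opening: 0.498
grip_force: 0.0
```

```bash
python3 - <<'E'
from h import *
w=read_camera("wrist");save(w,"w2")
st=env.state();print(st["eef_pos"],st["ft_force"],st["moment"],st["opening"]*95,st["grip_force"])
E
```

```text
[666.95944073  -4.06854545 388.34301176] [-0.05659547 -0.07288426 -0.13947226] [-0.07306749  0.06088697 -0.04103707] 42.957696567883204 0.0
```

View pics/w2.png

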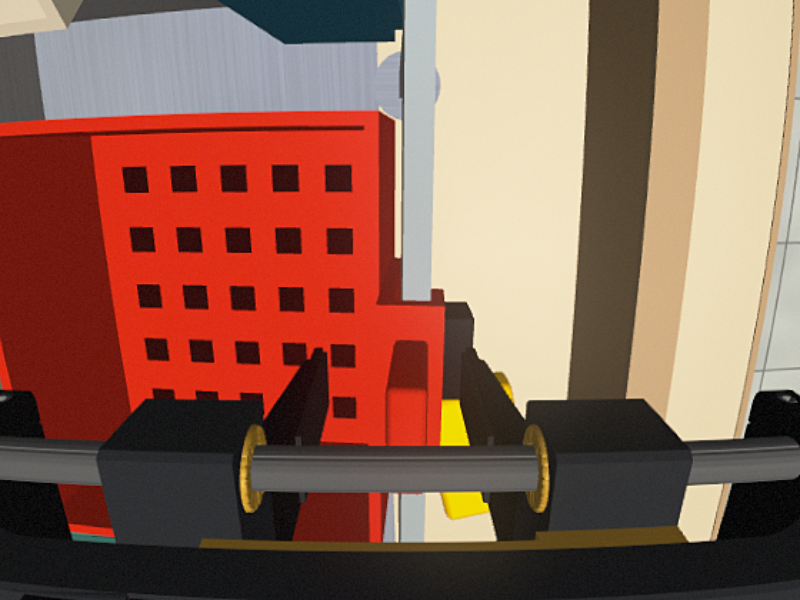

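The wrist view shows the tab at (406,420), between the half-closed fingers at (322,355) and (470,355). It needs about +2 mm in x, and the fingers are still closing.

Call:
{"op": "move_arm", "data": {"commands": [[[0.07, -0.15, 0], 0, -1], [[0, 0, 0], 0, -1], [[0, 0, 0], 0, -1], [[0, 0, 0], 0, -1], [[0, 0, 0], 0, -1], [[0, 0, 0], 0, -1], [[0, 0, 0], 0, -1], [[0, 0, 0], 0, -1], [[0, 0, 0], 0, -1], [[0, 0, 0], 0, -1]]}}

```text
t: 6.43
eef_pos: [670.8, -8.8, 388.3]
tcp_rot: [3.133, 0.0, 1.539]
ft_force: [17.2, -0.3, -9.0]
opening: 0.128
grip_force: 29.8
```

Call:
{"op": "move_arm", "data": {"commands": [[[0, 0, 0], 0, -1], [[0, 0, 0], 0, -1], [[0, 0, 0], 0, -1], [[0, 0, 0.1], 0, -1], [[0, 0, 0.1], 0, -1]]}}

```text
t: 6.85
eef_pos: [670.9, -8.8, 393.0]
tcp_rot: [3.135, 0.0, 1.539]
ft_force: [22.3, -1.2, -24.1]
opening: 0.129
grip_force: 29.7
```

Call:
{"op": "move_arm", "data": {"commands": [[[0.07, 0, 0], 0, -1], [[0, 0, 0.1], 0, -1], [[0, 0, 0.1], 0, -1], [[0, 0, 0.1], 0, -1], [[0, 0, 0.1], 0, -1]]}}

```text
t: 7.27
eef_pos: [671.9, -8.7, 404.8]
tcp_rot: [3.141, -0.0, 1.54]
ft_force: [-3.7, 0.5, -4.7]
opening: 0.125
grip_force: 30.0
```

Call:
{"op": "move_arm", "data": {"commands": [[[0, 0, 0.15], 0, -1], [[0, 0, 0.15], 0, -1], [[0, 0, 0.15], 0, -1], [[0, 0, 0.2], 0, -1], [[0, 0, 0.2], 0, -1]]}}

```text
t: 7.68
eef_pos: [671.0, -8.5, 432.5]
tcp_rot: [3.142, 0.0, 1.54]
ft_force: [-1.0, -0.7, -3.2]
opening: 0.125
grip_force: 30.0
```

Call:
{"op": "move_arm", "data": {"commands": [[[-0.5, 0, 0.2], 0, -1], [[-0.9, 0, 0.2], 0, -1], [[-0.9, 0, 0], 0.2, -1], [[-0.9, 0.2, 0], 0.2, -1], [[-0.9, 0.3, 0], 0, -1], [[-0.5, 0.3, -0.5], 0, -1], [[-0.2, 0.3, -0.8], 0, -1], [[0, 0, -0.9], 0, -1], [[0, 0, -0.9], 0, -1], [[0, 0, -0.9], 0, -1], [[0, 0, -0.9], 0, -1], [[0, 0, -0.9], 0, -1], [[0, 0, -0.9], 0, -1], [[0, 0, -0.9], 0, -1], [[0, 0, -0.5], 0, -1], [[0, 0, 0], 0, -1]]}}

```text
t: 9.02
eef_pos: [527.3, 24.4, 198.7]
tcp_rot: [-3.139, -0.0, 1.572]
ft_force: [-0.0, -0.1, -1.6]
opening: 0.127
grip_force: 30.0
```

Call:
{"op": "move_arm", "data": {"commands": [[[0, 0, -0.5], 0, -1], [[0, 0.2, -0.5], 0, -1], [[0, 0.2, -0.3], 0, -1], [[0, 0.2, -0.1], 0, -1], [[0, 0, -0.1], 0, -1], [[0, 0, 0], 0, -1]]}}

```text
t: 9.52
eef_pos: [527.4, 42.8, 156.2]
tcp_rot: [3.141, 0.0, 1.573]
ft_force: [-0.1, -0.3, -2.4]
opening: 0.122
grip_force: 30.0
```

Call:
{"op": "move_arm", "data": {"commands": [[[0, 0, -0.1], 0, -1], [[0, 0, -0.1], 0, -1], [[0, 0, 0], 0, -1]]}}

```text
t: 9.77
eef_pos: [527.2, 42.3, 149.7]
tcp_rot: [3.141, 0.0, 1.572]
ft_force: [0.4, -0.9, -2.6]
opening: 0.122
grip_force: 30.0
```

Call:
{"op": "move_arm", "data": {"commands": [[[0, 0, -0.1], 0, -1], [[0, 0, -0.1], 0, -1], [[0, 0, -0.1], 0, -1], [[0, 0, 0], 0, -1]]}}

```text
t: 10.1
eef_pos: [527.1, 42.4, 140.1]
tcp_rot: [-3.141, -0.0, 1.572]
ft_force: [0.7, -0.3, -3.4]
opening: 0.125
grip_force: 30.0
```

Call:
{"op": "move_arm", "data": {"commands": [[[0, 0, -0.1], 0, -1], [[0, 0, 0], 0, -1]]}}

```text
t: 10.27
eef_pos: [527.1, 42.4, 137.3]
tcp_rot: [-3.141, -0.0, 1.572]
ft_force: [-0.8, 0.2, -2.5]
opening: 0.127
grip_force: 30.0
```

Call:
{"op": "move_arm", "data": {"commands": [[[0, 0, -0.1], 0, -1], [[0, 0, 0], 0, -1]]}}

```text
t: 10.43
eef_pos: [527.1, 42.5, 134.4]
tcp_rot: [-3.141, -0.0, 1.572]
ft_force: [-0.6, -0.0, -2.8]
opening: 0.125
grip_force: 30.0
```

Call:
{"op": "move_arm", "data": {"commands": [[[0, 0, -0.1], 0, -1], [[0, 0, 0], 0, -1]]}}

```text
t: 10.6
eef_pos: [527.1, 42.5, 131.4]
tcp_rot: [-3.141, 0.0, 1.572]
ft_force: [0.5, 0.3, -3.0]
opening: 0.124
grip_force: 30.0
```

Call:
{"op": "move_arm", "data": {"commands": [[[0, 0, -0.1], 0, -1], [[0, 0, 0], 0, -1]]}}

```text
t: 10.77
eef_pos: [527.1, 42.4, 128.4]
tcp_rot: [-3.141, 0.0, 1.572]
ft_force: [-0.2, -0.0, -2.1]
opening: 0.125
grip_force: 30.0
```

Call:
{"op": "move_arm", "data": {"commands": [[[0, 0, -0.1], 0, -1], [[0, 0, 0], 0, -1]]}}

```text
t: 10.93
eef_pos: [527.3, 42.4, 127.0]
tcp_rot: [3.141, 0.0, 1.572]
ft_force: [-2.9, -0.2, 16.3]
opening: 0.122
grip_force: 30.0
```

Call:
{"op": "move_arm", "data": {"commands": [[[0, 0, 0.03], 0, -0.2], [[0, 0, 0], 0, 0], [[0, 0, 0], 0, 0], [[0, 0, 0], 0, 0], [[0, 0, 0], 0, 0], [[0, 0, 0], 0, 0], [[0, 0, 0], 0, 0], [[0, 0, 0.3], 0, 0.2], [[0, 0, 0.8], 0, 1], [[0, 0, 1], 0, 1], [[0, 0, 1], 0, 1], [[0, 0, 1], 0, 1], [[0, 0, 1], 0, 1]]}}

```text
t: 12.02
eef_pos: [526.8, 42.5, 281.7]
tcp_rot: [3.141, 0.0, 1.572]
ft_force: [1.0, 0.8, 0.5]
opening: 0.864
grip_force: 0.0
```

Call:
{"op": "move_arm", "data": {"commands": [[[0, 0, 1], 0.9, 1], [[0, 0, 1], 0.9, 1], [[0, 0, 1], 0.9, 1], [[0, 0, 1], 0.9, 1], [[0, 0, 1], 0.9, 1], [[0, 0, 0.9], 0.9, 1], [[-0.3, 0.9, 0], 0.9, 1], [[-0.3, 0.9, 0], 0.9, 1], [[-0.3, 0.9, 0], 0.9, 1], [[-0.3, 0.9, 0], 0.9, 1], [[-0.3, 0.9, 0], 0.9, 1], [[-0.3, 0.9, 0], 0.9, 1], [[-0.3, 0.9, 0], 0.9, 1], [[-0.3, 0.9, 0], 0.9, 1], [[-0.3, 0.9, 0], 0.9, 1], [[-0.2, 0.4, 0], 0.9, 1], [[0, 0, 0], 0.9, 1], [[0, 0, 0], 0.9, 1], [[0, 0, 0], 0.9, 1], [[0, 0, 0], 0.9, 1]]}}

```text
t: 13.68
eef_pos: [439.6, 297.4, 457.2]
tcp_rot: [3.142, 0.0, 3.016]
ft_force: [-0.1, -0.5, 0.2]
opening: 1.003
grip_force: 0.0
```

```bash
python3 - <<'E'
from h import *
w=read_camera("wrist");t=read_camera("top")
a=cv2.resize(w["image"],(400,300));b=cv2.resize(t["image"],(400,300))
save(w,"w3"); cv2.imwrite("pics/t3.png",cv2.resize(t["image"][120:320,150:430,::-1],(800,571)))
st=env.state();print(st["eef_pos"],st["tcp_rot"],st["joints"])
for r in search_frame("bin_handle",w):print(r,at_z(w,r["at"],258))
for r in search_frame("colander",t):print(r,at_z(t,r["at"],-120))
E
```

```text
[439.74774433 297.30866105 457.20465197] [3.14140109e+00 1.84209598e-04 3.01320899e+00] [ 4.70020495e-01  3.03595680e-01  1.71752386e+00  6.05460452e-05
  1.12021301e+00 -9.72418546e-01]
{'at': [256.5, 191.4], 'confidence': 0.78} [402.51320294 292.39080536 258.        ]
{'at': [264.9, 249.3], 'confidence': 0.77} [ 439.09383043   37.86987997 -120.        ]
{'at': [356.7, 205.0], 'confidence': 0.47} [ 583.3955537 -271.9699487 -120.       ]
```

View pics/w3.png

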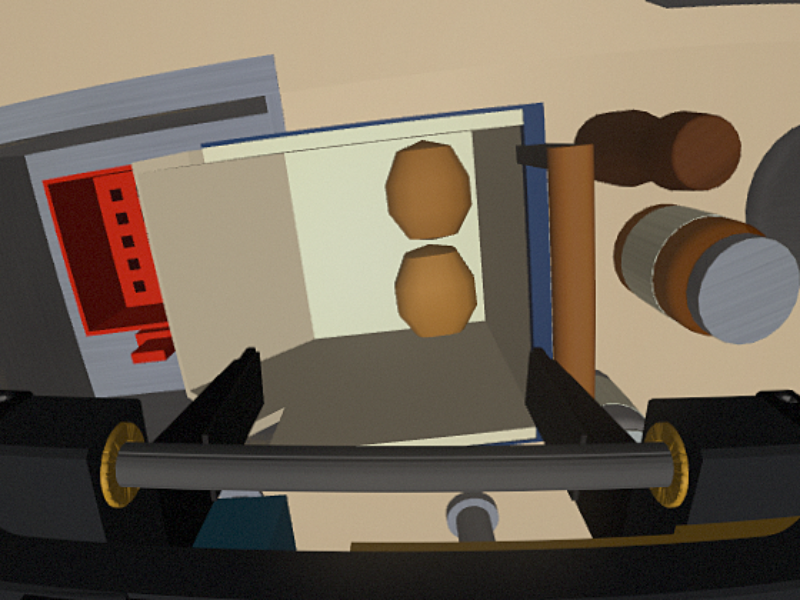

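View pics/t3.png

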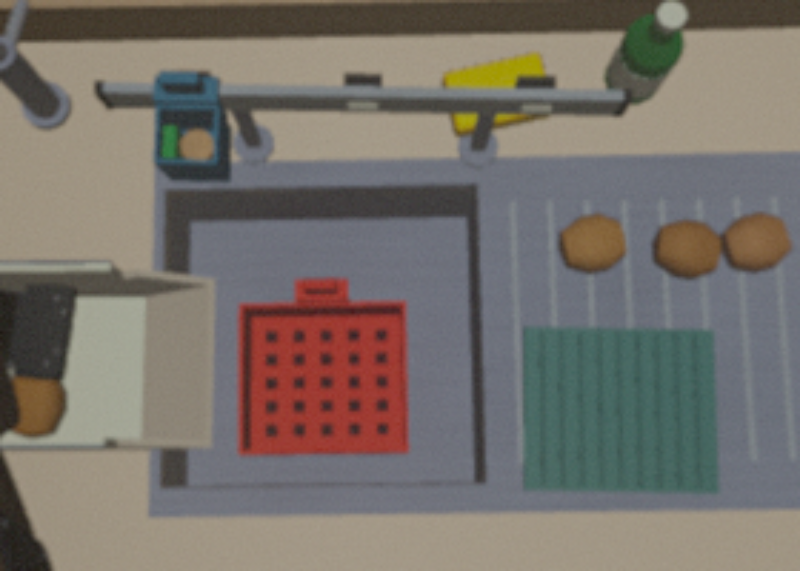

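The wrist view shows the bar from (571,145) to about (575,395), with two potatoes in the bin. The top view shows the colander standing level in the sink, in front of the bin lip.

```bash
python3 - <<'E'
from h import *
w=read_camera("wrist");t=read_camera("top");k=.7
for p in((548,145),(594,145),(551,360),(596,380)):print("bar",at_z(w,(p[0]*k,p[1]*k),250).round(1))
for p in((136,165),(190,396)):print("lip",at_z(w,(p[0]*k,p[1]*k),106).round(1))
for p in((545,104),(553,440)):print("back",at_z(w,(p[0]*k,p[1]*k),200).round(1))
f=2.857
for p in((239,303),(407,303),(407,453),(239,453)):print("col",at_z(t,(150+p[0]/f,120+p[1]/f),-78).round(1))
for p in((212,278),(212,448)):print("lip top",at_z(t,(150+p[0]/f,120+p[1]/f),106).round(1))
print("colwrist",[at_z(w,(p[0]*k,p[1]*k),-78).round() for p in((43,181),(87,335))], at_z(w,(150*k,352*k),-24).round())
E
```

```text
bar [367.2 361.1 250. ]
bar [369.1 377.4 250. ]
bar [448.5 358.1 250. ]
bar [459.7 376.  250. ]
lip [350.2 144.7 106. ]
lip [512.  141.1 106. ]
back [351.8 375.1 200. ]
back [518.3 371.1 200. ]
col [512.6 136.8 -78. ]
col [509.5 -54.1 -78. ]
col [341.5 -50.8 -78. ]
col [344.2 136.  -78. ]
lip top [511.8 140.8 106. ]
lip top [346.5 139.4 106. ]
colwrist [array([344., -49., -78.]), array([512., -50., -78.])] [521.  47. -24.]
```

Call:
{"op": "move_arm", "data": {"commands": [[[0, 0, 0.7], 0.8, 1], [[-0.1, 0.8, 0], 0.8, 1], [[-0.1, 0.8, 0], 0, 1], [[-0.1, 0.75, 0], 0, 1], [[0, 0, -0.5], 0, 1], [[0, 0, -0.8], 0, 1], [[0, 0, -0.6], 0, 1], [[0, 0, 0], 0, 0], [[0, 0, 0], 0, -0.4], [[0, 0, 0], 0, -0.6], [[0, 0, 0], 0, -0.6], [[0, 0, 0], 0, -0.6], [[0, 0, 0], 0, -0.6], [[0, 0, 0], 0, -0.6], [[0, 0, 0], 0, -0.6], [[0, 0, 0], 0, -0.6], [[0, 0, 0], 0, -0.6], [[0, 0, 0], 0, -0.6]]}}

```text
t: 15.48
eef_pos: [431.2, 367.9, 420.7]
tcp_rot: [3.142, 0.0, 3.14]
ft_force: [-0.1, 0.8, 0.3]
opening: 0.281
grip_force: 0.0
```

```bash
python3 - <<'E'
from h import *
w=read_camera("wrist");save(w,"w4")
st=env.state();print(st["eef_pos"],st["tcp_rot"],st["ft_force"],st["opening"]*95,st["grip_force"])
r=222;import math
for th in range(0,85,5):
    a=math.radians(59.7+th);print(th,round(146-289.5*math.cos(a)),round(289.5*math.sin(a)-250))
E
```

```text
[431.16457058 367.95094397 420.65037499] [ 3.14153710e+00 -4.45254273e-05  3.13978877e+00] [-0.51094147 -0.2126663  -0.41065007] 23.303078119001075 0.0
0 0 0
5 22 12
10 46 22
15 70 29
20 94 35
25 119 38
30 144 39
35 170 39
40 195 35
45 219 30
50 244 23
55 267 13
60 289 1
65 311 -12
70 331 -27
75 350 -44
80 367 -63
```

View pics/w4.png

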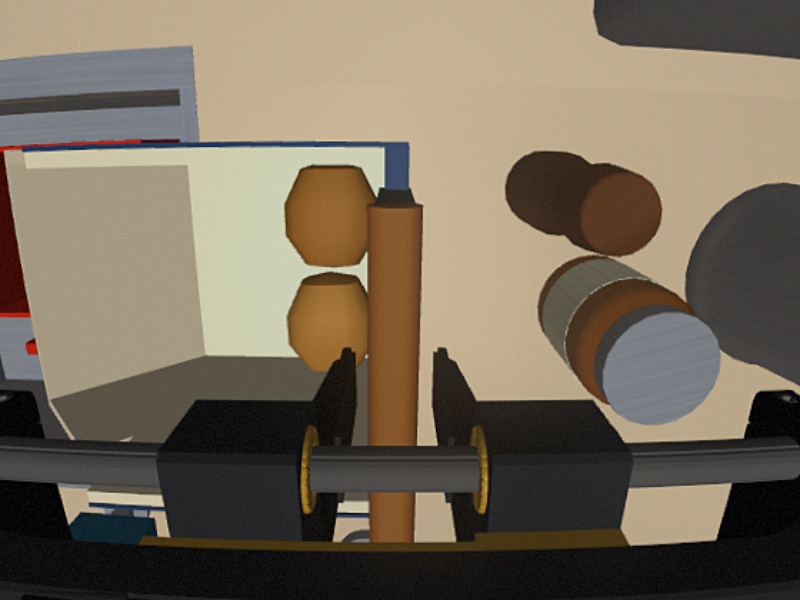

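The bar is centred between the fingers at (393,350). Start rocking with the bar caged loosely.

Call:
{"op": "move_arm", "data": {"commands": [[[0, -0.37, 0.2], 0, -0.6], [[0, -0.37, 0.2], 0, -0.6], [[0, -0.4, 0.17], 0, -0.6], [[0, -0.4, 0.17], 0, -0.6], [[0, -0.4, 0.12], 0, -0.6], [[0, -0.4, 0.12], 0, -0.6], [[0, -0.4, 0.1], 0, -0.6], [[0, -0.4, 0.1], 0, -0.6]]}}

```text
t: 16.2
eef_pos: [431.0, 273.5, 457.2]
tcp_rot: [3.139, 0.002, 3.14]
ft_force: [-0.0, 6.5, 2.9]
opening: 0.202
grip_force: 3.0
```

Call:
{"op": "move_arm", "data": {"commands": [[[0, -0.41, 0.05], 0, -0.6], [[0, -0.41, 0.05], 0, -0.6], [[0, -0.42, 0.02], 0, -0.6], [[0, -0.42, 0.02], 0, -0.6], [[0, -0.43, 0], 0, -0.6], [[0, -0.43, 0], 0, -0.6], [[0, -0.42, -0.06], 0, -0.6], [[0, -0.42, -0.06], 0, -0.6], [[0, -0.4, -0.08], 0, -0.6], [[0, -0.4, -0.08], 0, -0.6], [[0, 0, 0], 0, -0.6]]}}

```text
t: 17.12
eef_pos: [430.9, 147.3, 451.6]
tcp_rot: [-3.141, -0.001, 3.138]
ft_force: [-0.6, 5.3, 2.9]
opening: 0.197
grip_force: 5.2
```

```bash
python3 - <<'E'
from h import *
w=read_camera("top");s=read_camera("scene")
im=np.vstack([w["image"][130:310,100:380],s["image"][120:300,200:480]])
cv2.imwrite("pics/a5.png",cv2.resize(im[:,:,::-1],(466,600)))
st=env.state();print(st["eef_pos"],st["tcp_rot"],st["ft_force"],st["opening"]*95,st["grip_force"],st["joints"])
E
```

```text
[431.09800269 148.67739155 451.91930771] [ 3.14134285e+00 -4.11052087e-04  3.13859953e+00] [-1.53225778  2.22953889  0.10121562] 19.012995443819356 0.8587640896439552 [ 1.87028133e-01  1.95310269e-01  1.88667721e+00  3.70212251e-04
  1.05996168e+00 -1.38095608e+00]
```

View pics/a5.png

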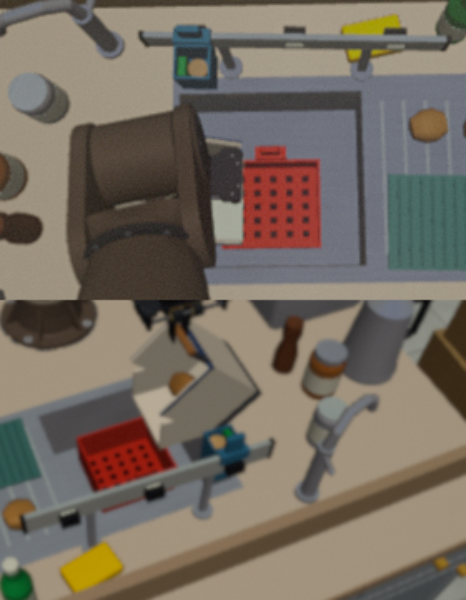

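The bin is rocked to about 45° on its front edge, and the colander waits below the lip.

Call:
{"op": "move_arm", "data": {"commands": [[[0, -0.42, -0.11], 0, -0.6], [[0, -0.42, -0.12], 0, -0.6], [[0, -0.38, -0.17], 0, -0.6], [[0, -0.38, -0.17], 0, -0.6], [[0, -0.37, -0.2], 0, -0.6], [[0, -0.37, -0.2], 0, -0.6], [[0, -0.24, -0.15], 0, -0.6], [[0, -0.24, -0.15], 0, -0.6], [[0, -0.24, -0.15], 0, -0.6], [[0, -0.22, -0.17], 0, -0.6], [[0, -0.22, -0.17], 0, -0.6], [[0, -0.22, -0.17], 0, -0.6], [[0, 0, 0], 0, -0.6], [[0, 0, 0], 0, -0.6]]}}

```text
t: 18.38
eef_pos: [431.3, 37.0, 393.7]
tcp_rot: [3.141, -0.0, 3.139]
ft_force: [0.3, -1.0, 0.2]
opening: 0.198
grip_force: 0.7
```

Call:
{"op": "move_arm", "data": {"commands": [[[0, -0.21, -0.19], 0, -0.6], [[0, -0.21, -0.19], 0, -0.6], [[0, -0.21, -0.19], 0, -0.6], [[0, 0, 0], 0, -0.6], [[0, 0, 0], 0, -0.6], [[0, 0, 0], 0, -0.6], [[0, 0, 0], 0, -0.6], [[0, 0, 0], 0, -0.6]]}}

```text
t: 19.05
eef_pos: [431.2, 18.5, 376.9]
tcp_rot: [3.142, 0.0, 3.14]
ft_force: [0.0, -3.0, 0.0]
opening: 0.202
grip_force: 1.3
```

```bash
python3 - <<'E'
from h import *
w=read_camera("top");s=read_camera("scene")
im=np.vstack([w["image"][130:310,100:380],s["image"][120:300,200:480]])
cv2.imwrite("pics/a6.png",cv2.resize(im[:,:,::-1],(466,600)))
for c in(s,w):print([(np.round(x["at"]),round(x["confidence"],2)) for x in search_frame("potato0",c)])
st=env.state();print(st["eef_pos"],st["tcp_rot"],st["ft_force"],st["opening"]*95,st["grip_force"],st["joints"])
E
```

```text
[(array([207., 246.]), 0.76), (array([182., 255.]), 0.67), (array([160., 264.]), 0.64), (array([262., 228.]), 0.6), (array([268., 211.]), 0.47)]
[(array([414., 205.]), 0.93), (array([357., 206.]), 0.8), (array([389., 205.]), 0.75)]
[431.14504088  18.54307431 376.92710332] [3.14153529e+00 1.46973995e-04 3.14005603e+00] [ 0.8613658  -3.07784168  0.31564034] 18.972867309247633 1.3046089187264442 [-1.10339036e-01  2.55713430e-01  2.04337488e+00  9.78095989e-05
  8.42364466e-01 -1.67966385e+00]
```

View pics/a6.png

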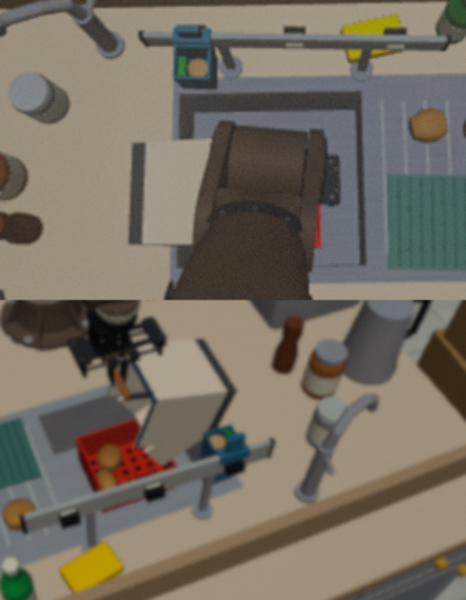

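Both potatoes are in the colander, at (108,455) and (105,478) in the scene half. Rock the bin back.

Call:
{"op": "move_arm", "data": {"commands": [[[0, 0.32, 0.28], 0, -0.6], [[0, 0.31, 0.28], 0, -0.6], [[0, 0.33, 0.25], 0, -0.6], [[0, 0.33, 0.25], 0, -0.6], [[0, 0.36, 0.22], 0, -0.6], [[0, 0.36, 0.22], 0, -0.6], [[0, 0.37, 0.2], 0, -0.6], [[0, 0.37, 0.2], 0, -0.6], [[0, 0.38, 0.17], 0, -0.6], [[0, 0.38, 0.17], 0, -0.6], [[0, 0.42, 0.12], 0, -0.6], [[0, 0.42, 0.11], 0, -0.6], [[0, 0.4, 0.08], 0, -0.6], [[0, 0.4, 0.08], 0, -0.6], [[0, 0.42, 0.06], 0, -0.6], [[0, 0.42, 0.06], 0, -0.6], [[0, 0.43, 0], 0, -0.6], [[0, 0.43, 0], 0, -0.6], [[0, 0, 0], 0, -0.6]]}}

```text
t: 20.83
eef_pos: [430.9, 226.4, 459.5]
tcp_rot: [3.14, 0.0, 3.141]
ft_force: [1.0, 3.4, 2.3]
opening: 0.201
grip_force: 1.9
```

Call:
{"op": "move_arm", "data": {"commands": [[[0, 0.42, -0.02], 0, -0.6], [[0, 0.42, -0.02], 0, -0.6], [[0, 0.41, -0.05], 0, -0.6], [[0, 0.41, -0.05], 0, -0.6], [[0, 0.4, -0.1], 0, -0.6], [[0, 0.4, -0.1], 0, -0.6], [[0, 0.4, -0.12], 0, -0.6], [[0, 0.4, -0.12], 0, -0.6], [[0, 0.3, -0.13], 0, -0.6], [[0, 0.3, -0.13], 0, -0.6], [[0, 0.2, -0.08], 0, -0.6], [[0, 0.2, -0.1], 0, -0.6], [[0, 0.2, -0.12], 0, -0.6], [[0, 0.15, -0.08], 0, -0.6], [[0, 0.1, -0.06], 0, -0.6], [[0, 0, 0], 0, -0.6]]}}

```text
t: 22.17
eef_pos: [431.2, 366.0, 420.3]
tcp_rot: [-3.141, -0.001, 3.14]
ft_force: [0.1, 4.3, -2.5]
opening: 0.201
grip_force: 2.3
```

Call:
{"op": "move_arm", "data": {"commands": [[[0, 0.07, 0], 0, -0.6], [[0, 0.05, 0], 0, -0.6], [[0, 0, 0], 0, -0.6]]}}

```text
t: 22.42
eef_pos: [431.2, 368.9, 421.1]
tcp_rot: [-3.141, 0.0, 3.14]
ft_force: [0.2, 0.8, 1.4]
opening: 0.198
grip_force: 0.0
```

Call:
{"op": "move_arm", "data": {"commands": [[[0, 0, 0], 0, 0], [[0, 0, 0], 0, 0], [[0, 0, 0], 0, 0], [[0, 0, 0], 0, 0], [[0, 0, 0.3], 0, 0.2], [[0, 0, 0.8], 0, 1], [[0, 0, 1], 0, 1], [[0, 0, 0.6], 0, 1]]}}

```text
t: 23.08
eef_pos: [431.1, 368.7, 505.3]
tcp_rot: [3.14, 0.002, 3.14]
ft_force: [-0.4, 0.2, 1.2]
opening: 0.705
grip_force: 0.0
```

Call:
{"op": "move_arm", "data": {"commands": [[[0.4, -0.4, 0], -1, 1], [[0.4, -0.4, 0], -1, 1], [[0.4, -0.4, 0], -1, 1], [[0.4, -0.4, 0], -1, 1], [[0.4, -0.4, 0], -1, 1], [[0.4, -0.4, 0], -1, 1], [[0.4, -0.4, 0], -1, 1], [[0.4, -0.4, 0], -1, 1], [[0.4, -0.4, 0], -1, 1], [[0.4, -0.4, 0], -1, 1], [[0.4, -0.4, 0], -1, 1], [[0.4, -0.4, 0], -1, 1], [[0.4, -0.4, 0], -1, 1], [[0.4, -0.4, 0], -1, 1], [[0.4, -0.4, 0], -1, 1], [[0.4, -0.4, 0], -1, 1], [[0.4, -0.4, 0], -1, 1], [[0.4, -0.4, 0], -1, 1], [[0.4, -0.4, 0], -1, 1], [[0.4, -0.4, 0], -1, 1]]}}

```text
t: 24.75
eef_pos: [671.6, 128.2, 502.7]
tcp_rot: [3.141, -0.0, 1.536]
ft_force: [0.2, -0.6, 0.0]
opening: 1.001
grip_force: 0.0
```

```bash
python3 - <<'E'
from h import *
w=read_camera("wrist");t=read_camera("top");s=read_camera("scene")
im=np.hstack([w["image"],t["image"][100:310,100:380].repeat(2,0).repeat(2,1)])
cv2.imwrite("pics/a7.png",cv2.resize(im[:,:,::-1],(800,300)))
st=env.state();print(st["eef_pos"],st["tcp_rot"])
print("exp tab",proj(w,[[676,155,237],[676,155,217]])/.7/2)
for n in ("bin","potato0","colander"):print(n,[(np.round(x["at"]),round(x["confidence"],2),at_z(t,x["at"],0).round()) for x in search_frame(n,t)])
E
```

```text
[671.52461273 128.09280921 502.1034351 ] [-3.14149001e+00  2.26957580e-05  1.53939873e+00]
exp tab [[200.60535002 128.72099739]
 [200.35672305 124.51829563]]
bin [(array([135., 242.]), 0.69, array([457., 428.,   0.]))]
potato0 [(array([283., 241.]), 0.8, array([454., -24.,   0.])), (array([414., 204.]), 0.74, array([ 559., -426.,    0.])), (array([388., 207.]), 0.62, array([ 552., -347.,    0.])), (array([357., 206.]), 0.61, array([ 557., -251.,    0.])), (array([269., 264.]), 0.57, array([384.,  20.,   0.]))]
colander [(array([265., 244.]), 0.73, array([444.,  31.,   0.])), (array([376., 139.]), 0.19, array([ 771., -320.,    0.]))]
```

View pics/a7.png

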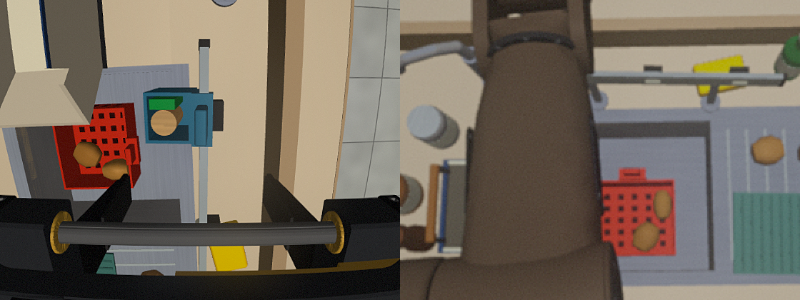

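The wrist half shows the caddy tab at (200,130), where expected. The top half shows both potatoes inside the colander, at (647,237) and (663,205).

Call:
{"op": "move_arm", "data": {"commands": [[[0.05, 0.3, -0.8], 0, 1], [[0.05, 0.3, -0.8], 0, 1], [[0.05, 0.3, -0.8], 0, 1], [[0, 0, -0.8], 0, 1], [[0, 0, -0.6], 0, 1], [[0, 0, 0], 0, 0], [[0, 0, 0], 0, -0.5], [[0, 0, 0], 0, -1], [[0, 0, 0], 0, -1], [[0, 0, 0], 0, -1], [[0, 0, 0], 0, -1], [[0, 0, 0], 0, -1], [[0, 0, 0], 0, -1], [[0, 0, 0], 0, -1], [[0, 0, 0], 0, -1], [[0, 0, 0], 0, -1], [[0, 0, 0], 0, -1], [[0, 0, 0], 0, -1], [[0, 0, 0], 0, -1]]}}

```text
t: 26.63
eef_pos: [677.2, 155.6, 388.1]
tcp_rot: [3.134, -0.001, 1.539]
ft_force: [16.4, 0.2, -7.2]
opening: 0.131
grip_force: 30.0
```

Call:
{"op": "move_arm", "data": {"commands": [[[0.07, 0, 0], 0, -1], [[0, 0, 0.1], 0, -1], [[0, 0, 0.1], 0, -1], [[0, 0, 0.1], 0, -1], [[0, 0, 0.1], 0, -1], [[0, 0, 0.1], 0, -1], [[0, 0, 0.1], 0, -1]]}}

```text
t: 27.22
eef_pos: [677.9, 155.7, 404.8]
tcp_rot: [-3.139, 0.0, 1.54]
ft_force: [-5.7, -0.3, -3.2]
opening: 0.126
grip_force: 30.0
```

Call:
{"op": "move_arm", "data": {"commands": [[[0, 0, 0.3], 0, -1], [[0, 0, 0.3], 0, -1], [[0, 0, 0.3], 0, -1], [[0, 0, 0.2], 0, -1], [[0, 0, 0], 0, -1]]}}

```text
t: 27.63
eef_pos: [677.9, 155.9, 441.6]
tcp_rot: [3.137, -0.001, 1.54]
ft_force: [-0.6, -0.1, -1.1]
opening: 0.126
grip_force: 30.0
```

Call:
{"op": "move_arm", "data": {"commands": [[[-0.7, 0, 0], 0, -1], [[-1, 0, 0], 0, -1], [[-1, 0, 0], 0.2, -1], [[-0.4, -0.95, 0], 0.2, -1], [[-0.4, -0.95, 0], 0, -1], [[-0.4, -0.95, 0], 0, -1], [[-0.4, -0.95, 0], 0, -1], [[-0.4, -0.95, 0], 0, -1], [[-0.4, -0.95, 0], 0, -1], [[-0.4, -0.95, 0], 0, -1], [[-0.4, -0.95, 0], 0, -1], [[-0.4, -0.95, 0], 0, -1], [[-0.4, -0.95, 0], 0, -1], [[-0.4, -0.95, 0], 0, -1], [[-0.4, -0.95, 0], 0, -1], [[-0.4, -0.95, 0], 0, -1], [[-0.4, -0.95, 0], 0, -1], [[-0.2, -0.9, 0], 0, -1], [[0, 0, 0], 0, -1]]}}

```text
t: 29.22
eef_pos: [421.8, -273.8, 439.3]
tcp_rot: [3.14, 0.002, 1.569]
ft_force: [-0.7, 0.2, -1.7]
opening: 0.125
grip_force: 30.0
```

Call:
{"op": "move_arm", "data": {"commands": [[[0, 0, -0.9], 0, -1], [[0, 0, -0.9], 0, -1], [[0, 0, -0.9], 0, -1], [[0, 0, -0.9], 0, -1], [[0, 0, -0.5], 0, -1], [[0, 0, -0.2], 0, -1], [[0, 0, -0.1], 0, -1], [[0, 0, 0], 0, -1]]}}

```text
t: 29.88
eef_pos: [423.0, -270.2, 307.2]
tcp_rot: [3.141, 0.0, 1.572]
ft_force: [1.1, 0.6, -2.1]
opening: 0.124
grip_force: 30.0
```

Call:
{"op": "move_arm", "data": {"commands": [[[0, 0, -0.07], 0, -1], [[0, 0, -0.03], 0, -1], [[0, 0, 0], 0, -1]]}}

```text
t: 30.13
eef_pos: [422.8, -270.2, 304.6]
tcp_rot: [3.141, 0.001, 1.572]
ft_force: [0.8, -0.1, -0.8]
opening: 0.125
grip_force: 30.0
```

Call:
{"op": "move_arm", "data": {"commands": [[[0, 0, -0.04], 0, -1], [[0, 0, 0], 0, -1]]}}

```text
t: 30.3
eef_pos: [422.9, -270.2, 303.4]
tcp_rot: [3.14, 0.001, 1.572]
ft_force: [1.3, 0.7, 3.3]
opening: 0.126
grip_force: 30.0
```

Call:
{"op": "move_arm", "data": {"commands": [[[0, 0, 0], 0, -0.4], [[0, 0, 0], 0, 0], [[0, 0, 0], 0, 0], [[0, 0, 0], 0, 0], [[0, 0, 0], 0, 0], [[0, 0, 0], 0, 0], [[0, 0, 0.4], 0, 0], [[0, 0, 0.8], 0, 1], [[0, 0, 1], 0, 1], [[0, 0, 1], 0, 1], [[0.8, -0.4, 0.2], 0, 1], [[0.9, -0.4, 0], 0, 1], [[0.9, -0.4, 0], 0, 1], [[0.9, -0.4, 0], 0, 1], [[0.9, -0.4, 0], 0, 1], [[0, -0.2, 0], 0, 1], [[0, 0, 0], 0, 1]]}}

```text
t: 31.72
eef_pos: [555.3, -336.9, 403.7]
tcp_rot: [-3.141, -0.0, 1.572]
ft_force: [-0.5, -0.4, 0.4]
opening: 1.001
grip_force: 0.0
```

```bash
python3 - <<'E'
from h import *
w=read_camera("wrist");t=read_camera("top");s=read_camera("scene")
im=np.hstack([w["image"],np.vstack([t["image"][100:310,130:410],s["image"][120:330,110:390]])])
cv2.imwrite("pics/a8.png",cv2.resize(im[:,:,::-1],(800,400)))
st=env.state();print(st["eef_pos"],st["tcp_rot"])
for c in(w,t):
  for r in cut_out("potato0",c):
    ys,xs=np.nonzero(r["region"])
    if len(xs)<30: continue
    m=np.array([at_z(c,q,22)[:2] for q in zip(xs,ys)])
    ww,v=np.linalg.eigh(np.cov(m.T));print(round(r["confidence"],2),m.mean(0).round(1),(4*np.sqrt(ww)).round(),"long",np.degrees(np.arctan2(v[1,1],v[0,1])).round())
E
```

```text
[ 554.00343405 -335.82043653  404.67012952] [-3.14099324e+00 -4.95315259e-04  1.57149485e+00]
0.77 [ 555.8 -418.5] [64. 78.] long 103.0
0.62 [ 549.6 -345.8] [64. 75.] long 78.0
0.56 [ 557.2 -246.6] [61. 72.] long 100.0
0.62 [ 557.8 -246.9] [63. 74.] long 110.0
```

View pics/a8.png

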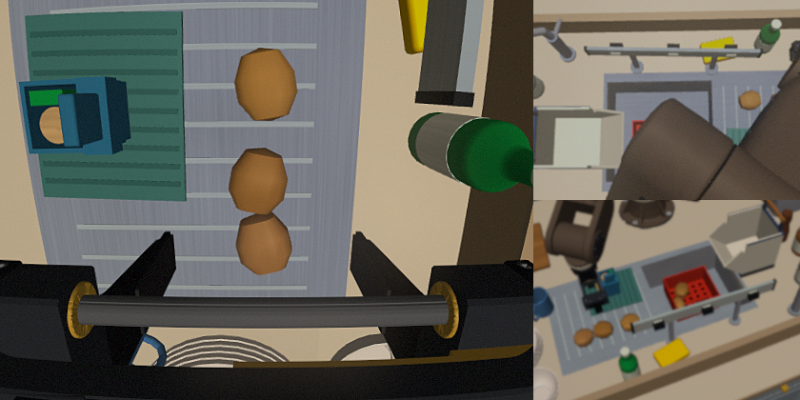

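The wrist view shows potatoes at (266,85), (258,181) and (264,243), all with their long axes along y. The caddy is upright on the mat, and the scene half shows the bin upright and empty.

Call:
{"op": "move_arm", "data": {"commands": [[[-0.12, -0.3, -1], 0, 1], [[0, 0, -1], 0, 1], [[0, 0, -1], 0, 1], [[0, 0, -1], 0, 1], [[0, 0, -1], 0, 1], [[0, 0, -1], 0, 1], [[0, 0, -0.6], 0, 1], [[0, 0, -0.4], 0, 1], [[0, 0, 0], 0, 0], [[0, 0, 0], 0, -1], [[0, 0, 0], 0, -1], [[0, 0, 0], 0, -1], [[0, 0, 0], 0, -1], [[0, 0, 0], 0, -1], [[0, 0, 0], 0, -1]]}}

```text
t: 33.22
eef_pos: [551.3, -345.3, 195.8]
tcp_rot: [3.141, 0.001, 1.572]
ft_force: [-1.8, 0.4, 6.3]
opening: 0.645
grip_force: 30.0
```

Call:
{"op": "move_arm", "data": {"commands": [[[0, 0, 0], 0, -1], [[0, 0, 0.3], 0, -1], [[0, 0, 0.8], 0, -1], [[0, 0, 1], 0, -1], [[0, 0, 1], 0, -1], [[0, 0, 1], 0, -1], [[0, 0, 1], 0, -1], [[0, 1, 0], 0, -1], [[0, 1, 0], 0, -1], [[0, 1, 0], 0, -1], [[0, 1, 0], 0, -1], [[0, 1, 0], 0, -1]]}}

```text
t: 34.22
eef_pos: [550.8, -193.7, 348.5]
tcp_rot: [3.141, 0.0, 1.572]
ft_force: [0.7, 0.1, -1.5]
opening: 0.646
grip_force: 30.0
```

```bash
cat > col.py <<'E'
from h import *
t=read_camera("top");hsv=cv2.cvtColor(t["image"],cv2.COLOR_RGB2HSV)
m=((hsv[...,0]<5)|(hsv[...,0]>172))&(hsv[...,1]>150)&(hsv[...,2]>60)
ys,xs=np.nonzero(m);print("red bbox",np.percentile(xs,[0.5,99.5]),np.percentile(ys,[0.5,99.5]),len(xs),"expect tops",proj(t,[[512,137,-78],[341,-52,-78],[524,42,-24]]).round())
for r in search_frame("colander",t):print(np.round(r["at"]),r["confidence"])
print("pots",[(at_z(t,r["at"],-143)[:2].round(),round(r["confidence"],2)) for r in search_frame("potato0",t)])
st=env.state();print(st["eef_pos"],st["ft_force"],st["opening"]*95,st["grip_force"])
E
python3 col.py
```

```text
red bbox [236.465 291.   ] [219. 255.] 694 expect tops [[234. 226.]
 [293. 279.]
 [262. 220.]]
[270. 228.] 0.8
[104. 266.] 0.4
pots [(array([ 586., -468.]), 0.63), (array([465., -16.]), 0.53), (array([759.,  55.]), 0.4)]
[ 551.13826842 -193.36210411  348.62450946] [ 0.98400999 -0.31375389 -1.01475438] 61.36482637776629 29.999989536590874
```

Call:
{"op": "move_arm", "data": {"commands": [[[-0.35, 0.94, 0], 0, -1], [[-0.35, 0.94, 0], 0, -1], [[-0.35, 0.94, 0], 0, -1], [[-0.35, 0.94, 0], 0, -1], [[-0.35, 0.94, 0], 0, -1], [[-0.35, 0.94, 0], 0, -1], [[-0.35, 0.94, 0], 0, -1], [[-0.35, 0.94, 0], 0, -1], [[-0.35, 0.94, 0], 0, -1], [[-0.35, 0.94, 0], 0, -1], [[0, 0, -0.7], 0, -1], [[0, 0, -0.9], 0, -1], [[0, 0, -0.9], 0, -1], [[0, 0, -0.9], 0, -1], [[0, 0, -0.9], 0, -1], [[0, 0, -0.9], 0, -1], [[0, 0, -0.9], 0, -1]]}}

```text
t: 35.78
eef_pos: [446.9, 86.1, 163.8]
tcp_rot: [3.14, 0.0, 1.571]
ft_force: [0.0, -0.2, -0.6]
opening: 0.646
grip_force: 30.0
```

Call:
{"op": "move_arm", "data": {"commands": [[[0, 0, -0.9], 0, -1], [[0, 0, -0.9], 0, -1], [[0, 0, -0.4], 0, -1], [[0, 0, 0], 0, -1], [[0, 0, 0], 0, 0.5], [[0, 0, 0], 0, 0.5], [[0, 0, 0], 0, 0.5], [[0, 0, 0], 0, 0.5], [[0, 0, 0], 0, 0.5]]}}

```text
t: 36.53
eef_pos: [446.4, 86.8, 99.6]
tcp_rot: [3.14, -0.0, 1.572]
ft_force: [-1.1, -0.8, 0.6]
opening: 0.75
grip_force: 0.0
```

Call:
{"op": "move_arm", "data": {"commands": [[[0, 0, 0.6], 0, 0.5], [[0, 0, 0.9], 0, 0.6], [[0, 0, 1], 0, 1], [[0, 0, 1], 0, 1], [[0, 0, 1], 0, 1], [[0, 0, 1], 0, 1], [[0, 0, 1], 0, 1], [[0, 0, 1], 0, 1], [[0, 0, 0.8], 0, 1], [[0.4, -0.9, 0], 0, 1], [[0.4, -0.9, 0], 0, 1], [[0.4, -0.9, 0], 0, 1], [[0.4, -0.9, 0], 0, 1], [[0.4, -0.9, 0], 0, 1], [[0.4, -0.9, 0], 0, 1]]}}

```text
t: 37.78
eef_pos: [518.2, -76.5, 348.3]
tcp_rot: [3.141, 0.0, 1.572]
ft_force: [0.3, -0.7, -0.5]
opening: 0.997
grip_force: 0.0
```

Call:
{"op": "move_arm", "data": {"commands": [[[0.4, -0.9, 0], 0, 1], [[0.4, -0.9, 0], 0, 1], [[0.36, -0.9, 0], 0, 1], [[0, -0.9, 0], 0, 1], [[0, -0.9, 0], 0, 1], [[0, -0.9, 0], 0, 1], [[0, -0.33, -0.4], 0, 1], [[0, 0, -0.9], 0, 1], [[0, 0, -0.9], 0, 1], [[0, 0, -0.9], 0, 1], [[0, 0, -0.9], 0, 1], [[0, 0, 0], 0, 1]]}}

```text
t: 38.78
eef_pos: [551.8, -245.9, 223.1]
tcp_rot: [-3.135, -0.004, 1.572]
ft_force: [-0.4, -0.2, -0.3]
opening: 0.997
grip_force: 0.0
```

```bash
python3 col.py
```

```text
red bbox [290.   291.97] [274.03 277.  ] 7 expect tops [[234. 226.]
 [293. 279.]
 [262. 220.]]
[122. 188.] 0.71
[171. 244.] 0.59
pots [(array([507., 624.]), 0.73), (array([ 586., -473.]), 0.56), (array([469., 352.]), 0.33)]
[ 553.22369665 -246.79055894  228.69231126] [ 0.73773007 -0.18071163  0.56910793] 94.93230805802699 0.0
```

Call:
{"op": "move_arm", "data": {"commands": [[[0, 0, -0.6], 0, 1], [[0, 0, -0.5], 0, 1], [[0, 0, 0], 0, 0], [[0, 0, 0], 0, -1], [[0, 0, 0], 0, -1], [[0, 0, 0], 0, -1], [[0, 0, 0], 0, -1], [[0, 0, 0], 0, -1], [[0, 0, 0], 0, -1], [[0, 0, 0], 0, -1]]}}

```text
t: 39.77
eef_pos: [553.3, -247.2, 195.8]
tcp_rot: [3.14, 0.001, 1.572]
ft_force: [1.4, -0.5, 7.6]
opening: 0.644
grip_force: 30.0
```

Call:
{"op": "move_arm", "data": {"commands": [[[0, 0, 0.3], 0, -1], [[0, 0, 0.8], 0, -1], [[0, 0, 1], 0, -1], [[0, 0, 1], 0, -1], [[0, 0, 1], 0, -1], [[0, 0, 1], 0, -1], [[-0.4, 0.9, 0], 0, -1], [[-0.4, 0.9, 0], 0, -1]]}}

```text
t: 40.43
eef_pos: [528.5, -193.1, 349.8]
tcp_rot: [3.138, 0.002, 1.57]
ft_force: [-0.9, 1.2, -0.8]
opening: 0.643
grip_force: 30.0
```

```bash
python3 col.py
```

```text
red bbox [235. 291.] [219. 265.] 1049 expect tops [[234. 226.]
 [293. 279.]
 [262. 220.]]
[269. 232.] 0.94
[282. 238.] 0.38
[152. 235.] 0.29
pots [(array([456.,  81.]), 0.67), (array([475., -19.]), 0.64), (array([ 587., -475.]), 0.57), (array([415.,  -5.]), 0.49)]
[ 528.23947261 -191.63262984  348.69614645] [ 0.77949414 -0.36449735 -0.43751333] 60.830225619896275 29.999829658772796
```

Call:
{"op": "move_arm", "data": {"commands": [[[-0.42, 0.93, 0], 0, -1], [[-0.42, 0.93, 0], 0, -1], [[-0.42, 0.93, 0], 0, -1], [[-0.42, 0.93, 0], 0, -1], [[-0.42, 0.93, 0], 0, -1], [[-0.42, 0.93, 0], 0, -1], [[-0.42, 0.93, 0], 0, -1], [[-0.42, 0.93, 0], 0, -1], [[-0.42, 0.93, 0], 0, -1], [[-0.42, 0.93, 0], 0, -1], [[0, 0, -0.7], 0, -1], [[0, 0, -0.9], 0, -1], [[0, 0, -0.9], 0, -1], [[0, 0, -0.9], 0, -1], [[0, 0, -0.9], 0, -1], [[0, 0, -0.9], 0, -1], [[0, 0, -0.9], 0, -1]]}}

```text
t: 42.0
eef_pos: [403.7, 85.6, 163.6]
tcp_rot: [3.141, -0.0, 1.571]
ft_force: [1.6, 0.0, -1.1]
opening: 0.645
grip_force: 30.0
```

Call:
{"op": "move_arm", "data": {"commands": [[[0, 0, -0.9], 0, -1], [[0, 0, -0.9], 0, -1], [[0, 0, -0.4], 0, -1], [[0, 0, 0], 0, -1], [[0, 0, 0], 0, 0.5], [[0, 0, 0], 0, 0.5], [[0, 0, 0], 0, 0.5], [[0, 0, 0], 0, 0.5], [[0, 0, 0], 0, 0.5]]}}

```text
t: 42.75
eef_pos: [407.2, 86.7, 102.5]
tcp_rot: [-3.138, 0.001, 1.572]
ft_force: [0.3, -0.2, -0.5]
opening: 0.75
grip_force: 0.0
```

Call:
{"op": "move_arm", "data": {"commands": [[[0, 0, 0.6], 0, 0.5], [[0, 0, 0.9], 0, 0.6], [[0, 0, 1], 0, 1], [[0, 0, 1], 0, 1], [[0, 0, 1], 0, 1], [[0, 0, 1], 0, 1], [[0, 0, 1], 0, 1], [[0, 0, 1], 0, 1], [[0, 0, 0.8], 0, 1], [[0.5, -0.95, 0], 0, 1], [[0.5, -0.95, 0], 0, 1], [[0.5, -0.95, 0], 0, 1], [[0.5, -0.95, 0], 0, 1], [[0.5, -0.95, 0], 0, 1], [[0.5, -0.95, 0], 0, 1], [[0.5, -0.95, 0], 0, 1], [[0.5, -0.95, 0], 0, 1], [[0.5, -0.95, 0], 0, 1], [[0.5, -0.95, 0], 0, 1], [[0, 0, 0], 0, 1]]}}

```text
t: 44.42
eef_pos: [558.4, -202.4, 350.8]
tcp_rot: [-3.138, 0.002, 1.569]
ft_force: [-0.2, 0.0, -0.3]
opening: 0.997
grip_force: 0.0
```

```bash
python3 col.py
```

```text
red bbox [247.42 291.  ] [219. 250.] 485 expect tops [[234. 226.]
 [293. 279.]
 [262. 220.]]
[272. 226.] 0.94
[260. 158.] 0.26
pots [(array([ 587., -470.]), 0.88), (array([482., -22.]), 0.48)]
[ 556.50480909 -198.12342536  350.59778287] [-0.15869618  0.73523143  0.31086101] 94.83465871500597 0.0
```

Call:
{"op": "move_arm", "data": {"commands": [[[0, -0.92, 0], 0, 1], [[0, -0.92, 0], 0, 1], [[0, -0.92, 0], 0, 1], [[0, -0.92, 0], 0, 1], [[0, -0.92, 0], 0, 1], [[0, -0.92, 0], 0, 1], [[0, -0.92, 0], 0, 1], [[0, -0.9, -0.3], 0, 1], [[0, 0, -0.9], 0, 1], [[0, 0, -0.9], 0, 1], [[0, 0, -0.9], 0, 1], [[0, 0, -0.9], 0, 1], [[0, 0, -0.8], 0, 1], [[0, 0, -0.4], 0, 1], [[0, 0, 0], 0, 1], [[0, 0, 0], 0, 0]]}}

```text
t: 45.9
eef_pos: [557.3, -417.9, 198.3]
tcp_rot: [-3.136, 0.001, 1.573]
ft_force: [0.3, 0.6, 1.0]
opening: 0.967
grip_force: 0.0
```

Call:
{"op": "move_arm", "data": {"commands": [[[0, 0, 0], 0, 0], [[0, 0, 0], 0, -1], [[0, 0, 0], 0, -1], [[0, 0, 0], 0, -1], [[0, 0, 0], 0, -1], [[0, 0, 0], 0, -1], [[0, 0, 0], 0, -1], [[0, 0, 0.3], 0, -1], [[0, 0, 0.8], 0, -1], [[0, 0, 1], 0, -1], [[0, 0, 1], 0, -1], [[0, 0, 1], 0, -1], [[0, 0, 1], 0, -1]]}}

```text
t: 46.98
eef_pos: [556.7, -418.3, 352.4]
tcp_rot: [-3.136, 0.0, 1.572]
ft_force: [0.4, -0.5, -1.5]
opening: 0.653
grip_force: 30.0
```

Call:
{"op": "move_arm", "data": {"commands": [[[0, 0.9, 0], 0, -1], [[0, 0.9, 0], 0, -1], [[0, 0.9, 0], 0, -1], [[0, 0.9, 0], 0, -1], [[0, 0.9, 0], 0, -1], [[0, 0.9, 0], 0, -1], [[0, 0.9, 0], 0, -1], [[0, 0.9, 0], 0, -1], [[0, 0, 0], 0, -1]]}}

```text
t: 47.73
eef_pos: [556.7, -198.7, 351.2]
tcp_rot: [-3.135, -0.0, 1.574]
ft_force: [0.5, -0.4, -0.8]
opening: 0.654
grip_force: 30.0
```

```bash
python3 col.py; python3 - <<'E'
from h import *
t=read_camera("top");s=read_camera("scene")
im=np.hstack([t["image"][140:320,130:370],s["image"][120:300,150:390]])
cv2.imwrite("pics/a9.png",cv2.resize(im[:,:,::-1],(800,300)))
E
```

```text
red bbox [244.79 291.  ] [219.   252.21] 559 expect tops [[234. 226.]
 [293. 279.]
 [262. 220.]]
[270. 226.] 0.83
[262. 215.] 0.63
pots [(array([467., -23.]), 0.52)]
[ 557.06823934 -202.60101933  351.0470472 ] [ 0.64125563 -0.10305877 -1.05544858] 61.7243006221578 29.999723774380982
```

View pics/a9.png

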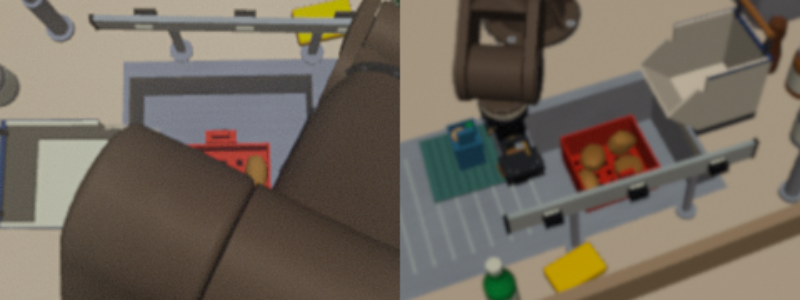

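The scene half shows four potatoes in the colander at (592,155), (620,140), (628,165) and (588,180), with the bin upright. Drop the last one at the centre.

Call:
{"op": "move_arm", "data": {"commands": [[[-0.48, 0.89, 0], 0, -1], [[-0.48, 0.89, 0], 0, -1], [[-0.48, 0.89, 0], 0, -1], [[-0.48, 0.89, 0], 0, -1], [[-0.48, 0.89, 0], 0, -1], [[-0.48, 0.89, 0], 0, -1], [[-0.48, 0.89, 0], 0, -1], [[-0.48, 0.89, 0], 0, -1], [[-0.48, 0.89, 0], 0, -1], [[0, 0, -0.7], 0, -1], [[0, 0, -0.9], 0, -1], [[0, 0, -0.9], 0, -1], [[0, 0, -0.9], 0, -1], [[0, 0, -0.9], 0, -1], [[0, 0, -0.9], 0, -1], [[0, 0, -0.9], 0, -1]]}}

```text
t: 49.32
eef_pos: [427.8, 37.0, 166.4]
tcp_rot: [-3.137, 0.001, 1.57]
ft_force: [-0.2, 0.4, -1.6]
opening: 0.648
grip_force: 30.0
```

Call:
{"op": "move_arm", "data": {"commands": [[[0, 0, -0.9], 0, -1], [[0, 0, -0.9], 0, -1], [[0, 0, -0.2], 0, -1], [[0, 0, 0], 0, -1], [[0, 0, 0], 0, 0.5], [[0, 0, 0], 0, 0.5], [[0, 0, 0], 0, 0.5], [[0, 0, 0], 0, 0.5], [[0, 0, 0], 0, 0.5]]}}

```text
t: 50.07
eef_pos: [427.6, 37.8, 108.5]
tcp_rot: [-3.138, 0.001, 1.572]
ft_force: [-0.0, -0.2, -1.2]
opening: 0.745
grip_force: 0.0
```

Call:
{"op": "move_arm", "data": {"commands": [[[0, 0, 0.6], 0, 0.5], [[0, 0, 0.9], 0, 0.6], [[0, 0, 1], 0, 1], [[0, 0, 1], 0, 1], [[0, 0, 1], 0, 1], [[0, 0, 1], 0, 1], [[0, 0, 1], 0, 1], [[0, 0, 1], 0, 1], [[0, 0, 0.8], 0, 1], [[0.6, -0.9, 0], 0, 1], [[0.6, -0.9, 0], 0, 1], [[0.6, -0.9, 0], 0, 1], [[0.2, -0.95, 0.3], 0, 1], [[0, -0.95, 0.3], 0, 1], [[0, -0.95, 0], 0, 1], [[0, -0.95, 0], 0, 1], [[0, -0.95, 0], 0, 1], [[-0.3, -0.95, 0], 0, 1], [[-0.5, -0.95, 0], 0, 1], [[-0.5, -0.95, 0], 0, 1]]}}

```text
t: 51.73
eef_pos: [447.5, -272.2, 374.9]
tcp_rot: [-3.136, 0.001, 1.572]
ft_force: [0.9, -0.4, 0.3]
opening: 1.0
grip_force: 0.0
```

Call:
{"op": "move_arm", "data": {"commands": [[[0, -0.95, 0], 0, 1], [[0, -0.95, 0], 0, 1], [[0, -0.95, 0], 0, 1], [[0, -0.95, 0], 0, 1], [[0, 0, 0], 0, 1], [[0, 0, 0], 0, 1]]}}

```text
t: 52.23
eef_pos: [447.9, -385.9, 374.5]
tcp_rot: [-3.136, 0.0, 1.57]
ft_force: [0.2, 0.0, -0.7]
opening: 1.001
grip_force: 0.0
```

```bash
python3 col.py; python3 - <<'E'
from h import *
t=read_camera("top");s=read_camera("scene")
im=np.hstack([t["image"][120:330,110:390],s["image"][120:330,130:410]])
cv2.imwrite("pics/a10.png",cv2.resize(im[:,:,::-1],(800,300)))
f=1
E
```

```text
red bbox [234. 290.] [219. 278.] 994 expect tops [[234. 226.]
 [293. 279.]
 [262. 220.]]
[256. 234.] 0.67
pots [(array([470.,  25.]), 0.69), (array([376., 101.]), 0.67), (array([479., -21.]), 0.53), (array([453.,  93.]), 0.51)]
[ 448.35541282 -384.15388686  374.81689986] [0.19019438 0.25222513 0.32029   ] 95.05390015123709 0.0
```

View pics/a10.png

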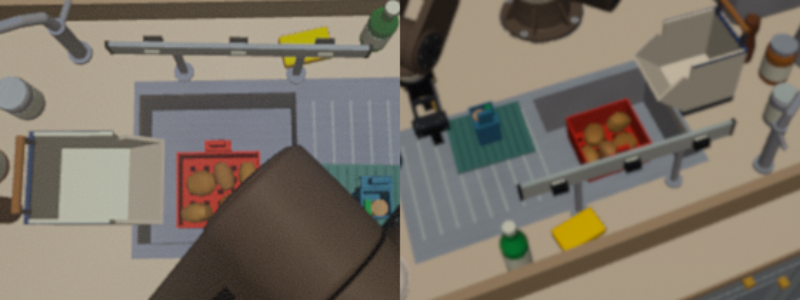

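All potatoes are in the colander: the top half shows them around (200,180) and the scene half around (605,138). The bin's lip is at its original column, and the caddy stands on the mat.

```bash
python3 -c "
from cell import env
print(env.job_done())"
```

```text
the job is handed in; nothing more can be done
None
```

The job is handed in at about 52 s, with no verdict returned. By the last pictures the colander stands in the sink, the two poured and three loose potatoes look to be in it (the arm hid part of it), the one caddy is on the mat, and the empty bin is back upright.

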